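# Load the dental articulator and hold its upper frame at the balance point

## Task

Get the dental articulator ready for me to tighten its hinge screws. While the upper frame still lies back on its stop, set the full-arch lower cast down into the D-shaped nest and the small rectangular incisal table down into the pocket at the front, both fully home and let go; leave the half-arch cast, the round disc and everything else on the bench where they are. Then swing the upper frame gently forward to its over-centre balance point, where its weight pulls neither way, without letting it drop forward or back, and finish still holding it there in the fingers, at rest: do not let go.

Things in the scene. Friction and masses are not known exactly. Their poses are not given: they have to be found in the camera images.
- articulator: dental articulator, bare aluminium, fixed. Lower frame 174 mm long (x), 134 wide at the rear, 46 wide in front, its plate 18 mm high. Origin at bench level; -x is its front, z up. Two rear columns (y +-52 mm, 15 mm thick, 118 mm high) carry the hinge of the upper frame, which lies back, all behind the hinge line and up to 250 mm high (its pin)
- cast_nest (a point): centre of the floor of the D-shaped nest for the lower cast, 15 mm in front of the articulator's origin, 22 mm above the bench; axes as the articulator's (round end to -x, flat side to +x, z up). Walls 8 mm high, flared outward, 2 mm clear of the cast at the floor and 3.5 mm at the mouth, open at both sides (y) for the fingers
- table_socket (a point): centre of the floor of the rectangular pocket for the incisal table, 70 mm in front of the articulator's origin, 18 mm above the bench; axes as the articulator's. 25 mm (x) x 23 mm (y) at the floor, walls 5 mm high, flared outward: 1.5 mm clear of the foot all round at the floor, 3 mm at the mouth
- cast_center (a point): full-arch lower cast, pale dental stone, loose, 0.15 kg: D-shaped base 60 (x) x 56 (y) x 20 mm high, round in front (-x), flat behind, a horseshoe of teeth on top; 36 mm high in all. Point at its centre, 18 mm above its underside. Grip the base across y, on its flat sides, 2 mm in front to 30 mm behind this point. Its axes go along the nest's
- cast_back (a point): middle of the flat rear face of the full-arch cast's base, 30 mm along +x from cast_center, 10 mm above the underside
- table_center (a point): incisal table, a small bare aluminium block, loose, 40 g: foot 22 (x) x 20 (y) x 7 mm high, which goes into the pocket, under a plate 26 (x) x 30 (y) x 10 mm thick; 17 mm in all. Point at its centre, 8.5 mm above its underside. Grip the plate across y; fingertips 6 mm or more above its underside clear the pocket walls. Either way round fits
- upper_frame (a joint): angle of the upper frame about the hinge, rad: 0 closed over the lower cast, 1.57 arm upright, 2.5 lying back on its stop (start). It turns almost freely; about 0.42 kg with the upper cast on it, centre of mass 58 mm from the hinge. Balance point (centre of mass right above the hinge): 1.755, arm leaning back 10 degrees; above it falls back, below it falls forward
- frame_hinge (a point): middle of the hinge line, 118 mm above the bench, 60 mm behind the articulator's origin; axes as the articulator's; the hinge line is its y. Does not move
- frame_grip (a point): centre of the metal block (24 mm across y, 24 along the arm, 22 thick) at the upper frame's free end; grip it across y from above, astride the 18 mm wide arm. At joint q it is 0.130*cos(q)-0.009*sin(q) in front (-x) of and 0.130*sin(q)+0.009*cos(q) above the hinge. Axes turn with the frame: -x out along the arm. A 6 mm pin through it runs 92 mm along -z, 24 mm along +z
- quadrant_cast: half-arch cast (a look-alike that stays where it is): rectangular stone base 56 x 34 x 18 mm with one row of teeth; origin at the centre of its underside
- mounting_disc: round metal mounting disc, 42 mm across, 9 mm thick with a small boss on top, 12 mm in all; not needed, stays where it is; origin at the centre of its underside
- glasses_case: black hard spectacles case, 160 x 64 x 40 mm, behind the articulator; origin at the centre of its underside
- mixing_bowl: black rubber plaster-mixing bowl, 116 mm across, 65 mm high; origin at the centre of its underside
- plaster_spatula: plaster spatula with a wooden handle, 200 mm long, lying flat
- separator_bottle: small brown bottle, 44 mm across, 110 mm high; origin at the centre of its underside
- bite_wax_carton: flat cardboard carton, 100 x 60 x 30 mm, near the robot on its right; origin at the centre of its underside
Not all that is in view belongs to the job. What is shaped like the part that bears cast_center but blue is not meant.

How it is judged (in metres and radians):
On the way, in this order (a step that is already met when the one before it is completed fails the run):
1. the lower cast is home in its nest and the incisal table in its pocket, both let go, with the upper frame still lying back (horizontal distance between cast_center and cast_nest below 0.004 m and z of cast_center in the frame of cast_nest below 0.0205 m and angle between the z axis of cast_center and the z axis of cast_nest, either way round below 0.08 rad and angle between the x axis of cast_center and the x axis of cast_nest, either way round below 0.15 rad and x of cast_back in the frame of cast_nest above 0 m and horizontal distance between table_center and table_socket below 0.004 m and z of table_center in the frame of table_socket below 0.011 m and angle between the z axis of table_center and the z axis of table_socket, either way round below 0.08 rad and angle between the x axis of table_center and the x axis of table_socket, either way round below 0.2 rad and contact force between the fingers and cast below 0.05 N and contact force between the fingers and incisal_table below 0.05 N and value of joint upper_frame above 2.3 rad), for 0.2 s.
2. the fingers have swung the upper frame to its balance point and hold it still (value of joint upper_frame between 1.665 and 1.845 rad and velocity of joint upper_frame between -0.12 and 0.12 rad/s and contact force between the fingers and upper_frame above 0.2 N), for 0.3 s.
At the end, for the whole second after the job is handed in: Fingers hold the upper frame still (under 0.12 rad/s) within 0.09 rad of balance (1.755 rad); cast and incisal table are home, untouched by the fingers: within 4 mm sideways, 2.5 mm in height, 0.08 rad of level, turned within 0.15 (cast, round end in front) and 0.2 rad (table) (all of step 2 and horizontal distance between cast_center and cast_nest below 0.004 m and z of cast_center in the frame of cast_nest below 0.0205 m and angle between the z axis of cast_center and the z axis of cast_nest, either way round below 0.08 rad and angle between the x axis of cast_center and the x axis of cast_nest, either way round below 0.15 rad and x of cast_back in the frame of cast_nest above 0 m and horizontal distance between table_center and table_socket below 0.004 m and z of table_center in the frame of table_socket below 0.011 m and angle between the z axis of table_center and the z axis of table_socket, either way round below 0.08 rad and angle between the x axis of table_center and the x axis of table_socket, either way round below 0.2 rad and contact force between the fingers and cast below 0.05 N and contact force between the fingers and incisal_table below 0.05 N); the arm keeps its last pose, push and grip.
It fails at once if the upper frame goes forward well past its balance point (below 1.3 rad) (value of joint upper_frame below 1.3 rad).
It fails at once if the upper frame is flung or dropped (faster than 3 rad/s) (velocity of joint upper_frame above 3 rad/s or velocity of joint upper_frame below -3 rad/s).
It fails at once if the cast is let go more than 15 mm above the nest floor, over the nest (contact force between the fingers and cast below 0.05 N and horizontal distance between cast_center and cast_nest below 0.03 m and z of cast_center in the frame of cast_nest above 0.033 m).
It fails at once if the incisal table is let go more than 15 mm above the pocket floor, over the pocket (contact force between the fingers and incisal_table below 0.05 N and horizontal distance between table_center and table_socket below 0.02 m and z of table_center in the frame of table_socket above 0.0235 m).
It fails at once if a bystander is moved by more than 30 mm (distance of any of quadrant_cast, mounting_disc, glasses_case, mixing_bowl, plaster_spatula, separator_bottle, bite_wax_carton from where it was at the start of the episode above 0.03 m).
It also fails if it takes over 72 s, if anything falls off the work surface, if the arm or the gripper's body presses on something with over 40 N, if the wrist force passes 120 N, or if a joint passes its speed limit or range.

## Robot

A 6-joint arm with a two-finger parallel gripper is mounted at the origin on the work surface. World frame = base frame: x ahead of the robot, y to its left, z up, the work surface at z = 0. Lengths are in mm, angles in rad, forces in N, time in s.
With the tool pointing down it reaches from about 425 to 925 mm from the base axis. Payload 12.5 kg.
Tool frame: the origin (TCP) lies at the very end of the fingers, on their centre line; the grasp point (between the pads) lies 19 mm behind it; z points along the fingers, y is the line along which they close (so a half turn about z gives the same grasp; the last joint's range is limited). The gripper opens to 85 mm and grips with 20 to 120 N. Pads are 22 mm wide; open, the fingers measure 114 mm over their backs; the gripper's body (76 mm by 85 mm) begins 54 mm behind the grasp point. The pads swing forward as they close: fully open they stand 13 mm farther back than shut.
Start: joints at [-1.414, 0.491, 1.559, -0, 1.092, -0.106], TCP at [162.388, -603.552, 231.327] pointing down, gripper open.
Joint ranges: [-3.1, 3.1], [-0.84, 2.19], [0.05, 2.79], [-1.13, 4.28], [0.06, 2.93], [-2.69, 2.69]. Speed limits (rad/s): [2.22, 2.22, 2.79, 3.14, 3.14, 3.14].

## Interface

Orientations are given as a unit quaternion [w, x, y, z].
In Python, from workcell import r, planner, telemetry, grab_frame, camera_params, workorder, spot_in, tip_of gives the robot as it stands. Calls block until the motion is done:
- r.goto(position, orientation): joint-space move of the TCP to a pose.
- r.move_l(position, velocity=150, rotation=None): straight line of the TCP; rotation=None keeps the orientation; velocity is the mean speed in mm/s.
- r.move_j(angles): joint-space move.
- r.grip(opening, grip_force=None): finger opening in mm; grip_force is the grip in N (None keeps the last); returns when the fingers have stopped.
- r.sleep(seconds).
- planner.solve_ik(position, orientation): joint angles nearest the present ones, or None.
- telemetry.state(): the state.
- grab_frame(name): name is "side" or "top" or "wrist"; returns (picture, depth): 420x560x3 uint8, blue, green, red; 420x560 float32, mm along the optical axis (not along the pixel's ray), 0 where there is no reading.
- camera_params(name): a dict with "vertical_fov" (degrees; the focal length in pixels is half the picture's height over the tangent of half this angle, whatever the lens; pixels are square), "cx", "cy" (the principal point, pixels), "rvec" (rotation vector, rad) and "tvec" (3), from world to camera coordinates, as OpenCV has them; the wrist camera has in their place "tool_from_camera" (4x4, takes a point from camera to tool coordinates, whose origin is the TCP and whose axes are the flange's). Camera axes: x right, y down, z forward; pixel columns grow to the right and rows downward; lengths in mm; the calibration is good to about 2 mm. A picture is of the moment at which its call begins: read the wrist's pose just before it. camera_params takes no time and is no camera call.
A pose or a line that the arm cannot do raises r.IKError and nothing moves.
- workorder.finish_job(): hands the job in; it is judged then, once.
Trained networks look in the newest picture that a camera, given by its name, has taken for a name from the list of things; names that differ only in an ending like _2 or _b are one class to them, and where a whole thing is asked for, a point or a joint stands for the part that bears it (a point fixed in the world has none). Each returns a list of dicts, best first, with "score" (0 to 1); they miss things now and then, are a little off and sometimes report something else, mostly with a low value. They report only what shows in the picture. A call takes as long as a camera call. They do not tell look-alikes from the thing itself.
- spot_in(camera, query): "rect" ([left, top, width, height] in pixels, round what is visible of it).
- tip_of(camera, query): "xy" ([column, row] in pixels: a listed point, or the origin of a listed thing).
The state is a dict: "clock": time; "joints": joint angles; "qvel": joint speeds; "joint_torque": joint torques, N m; "eef_pos": TCP position; "tcp_rot": TCP orientation; "wrist_force": force on the tool from outside, world axes, zero at the start; "torque": the same for the moment, N m; "gripper_width": finger opening in mm; "grip_force": force on a finger pad.
Only numpy, scipy, OpenCV 4.12 (cv2) and the standard library are available. Lean on these libraries where they do the work, as an engineer would, in place of code of your own. Each camera call takes 0.05 s, during which the arm holds its last target. There are 200 camera calls.

## Working session

There is one attempt and no reset: what is moved stays moved. The work goes in short steps, each a Python script; the robot and the scene stay as the last script left them, time stands still between calls to the robot, and variables do not carry over. Pictures are saved under pics/ and viewed, at most 10 in all, crops included, and the job is handed in when it is done.

```bash
mkdir -p pics; ls; cat > h.py <<'E'
import numpy as np, cv2
from workcell import r, planner, telemetry, grab_frame, camera_params, workorder, spot_in, tip_of
from scipy.spatial.transform import Rotation as R
def K(p):
    f=210/np.tan(np.radians(p["vertical_fov"])/2); return f,p["cx"],p["cy"]
def cam2world(name,st=None):
    p=camera_params(name)
    if "rvec" in p:
        Rm=cv2.Rodrigues(np.array(p["rvec"],float))[0]; return Rm.T,-Rm.T@np.array(p["tvec"],float).ravel()
    T=np.array(p["tool_from_camera"]); q=st["tcp_rot"]; Rt=R.from_quat([q[1],q[2],q[3],q[0]]).as_matrix()
    return Rt@T[:3,:3], Rt@T[:3,3]+np.array(st["eef_pos"])
def cloud(name,d,st=None):
    p=camera_params(name); f,cx,cy=K(p); v,u=np.mgrid[:d.shape[0],:d.shape[1]]
    Rm,t=cam2world(name,st); P=np.stack([(u-cx)/f*d,(v-cy)/f*d,d],-1)@Rm.T+t
    P[d<=0]=np.nan; return P
def ray(name,xy,z,st=None):
    p=camera_params(name); f,cx,cy=K(p); Rm,t=cam2world(name,st)
    w=Rm@np.array([(xy[0]-cx)/f,(xy[1]-cy)/f,1]); return t+w*(z-t[2])/w[2]
def quat(yaw,tilt=None):
    "tool down, tool y axis (closing) at angle yaw+90deg: x axis along yaw"
    m=R.from_euler('z',yaw)*R.from_euler('x',np.pi); q=m.as_quat(); return [q[3],q[0],q[1],q[2]]
E
python3 - <<'E'
from h import *
for c in("top","side"):
    im,d=grab_frame(c); cv2.imwrite(f"pics/{c}0.png",im); np.savez(f"{c}0.npz",im=im,d=d)
    print(c,camera_params(c)["vertical_fov"],cam2world(c)[1].round())
    for q in("cast_center","cast_back","table_center","cast_nest","table_socket","frame_hinge","frame_grip","articulator","quadrant_cast","mounting_disc"):
        for h in tip_of(c,q)[:3]:
            x,y=h["xy"]; print(c,q,np.round(h["xy"],1),round(h["score"],2),cloud(c,d)[int(y),int(x)].round(1) if 0<=y<420 and 0<=x<560 else "")
s=telemetry.state();print(s["tcp_rot"],s["clock"])
E
```

```text
pics
top 42.30510738552555 [ 315.  -17. 1660.]
top cast_center [227.7 213.2] 0.76 [566.5 153.3  21.2]
top cast_center [183.2 207.7] 0.68 [586.6 289.5  16. ]
top cast_back [175.6 198.7] 0.65 [616.7 316.9   6.2]
top cast_back [231.4 220.6] 0.65 [544.5 140.7  23.2]
top table_center [375.3 206.8] 0.51 [ 586.3 -299.5   18.7]
top cast_nest [269.7 241.1] 0.94 [480.7  25.1  14.8]
top table_socket [272.6 256.1] 0.79 [434.6  15.9  20.5]
top frame_hinge [270.9 209.4] 0.83 [563.3  19.6 114.1]
top frame_grip [277.5 171.3] 0.58 [653.9  -1.9 206.9]
top articulator [270.9 237.1] 0.69 [492.3  21.9  20.5]
top quadrant_cast [384.7 275. ] 0.72 [ 376.3 -319.1   23.2]
top quadrant_cast [267.2 240.7] 0.24 [482.8  30.9  24.2]
top mounting_disc [189.4 259.6] 0.52 [427.2 268.5  10.2]
side 55.88218355015174 [430. 674. 848.]
side cast_center [231.3 326.7] 0.95 [591.6 290.3  20.3]
side cast_center [333.3 166.6] 0.73 [ 394.5 -295.4    7. ]
side cast_center [255.  280.3] 0.67 [558.8 173.3  32.8]
side cast_back [261.1 270.9] 0.92 [554.6 121.1  -1.4]
side cast_back [217.6 330.4] 0.63 [6.247e+02 2.948e+02 1.000e-01]

[... 174 characters left out ...]
able_socket [314.5 235.4] 0.61 [430.7   8.8  24.3]
side table_socket [335.8 163.3] 0.2 [ 389.5 -296.9   19. ]
side frame_hinge [265.2 207. ] 0.92 [559.5  14.7 120.1]
side frame_grip [218.6 179. ] 0.95 [672.5   9.6 195.5]
side frame_grip [165.5 290.5] 0.16 [772.2 216.8   7.9]
side articulator [284.4 238.9] 0.94 [508.4  29.6  23.4]
side quadrant_cast [335.  165.8] 0.54 [ 388.9 -290.6   16.1]
side quadrant_cast [273.  159.5] 0.28 [ 587.6 -288.9   17.2]
side mounting_disc [304.1 330.8] 0.67 [429.9 271.1   9. ]
side mounting_disc [364.9 140.2] 0.32 [ 299.9 -414.7   30.4]
side mounting_disc [264.8 206.9] 0.15 [562.2  13.3 121.8]
[ 3.90143845e-05  9.91378862e-01  1.31026525e-01 -8.43462277e-06] 1.1
```

```bash
python3 - <<'E'
import cv2,numpy as np
a=cv2.imread("pics/top0.png")[130:310,130:430]; b=cv2.imread("pics/side0.png")[110:370,130:430]
cv2.imwrite("pics/c1.png",cv2.resize(a,None,fx=2.66,fy=2.66,interpolation=3))
cv2.imwrite("pics/c2.png",cv2.resize(b,None,fx=2.3,fy=2.3,interpolation=3))
E
```

```text
(no output)
```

View pics/c1.png

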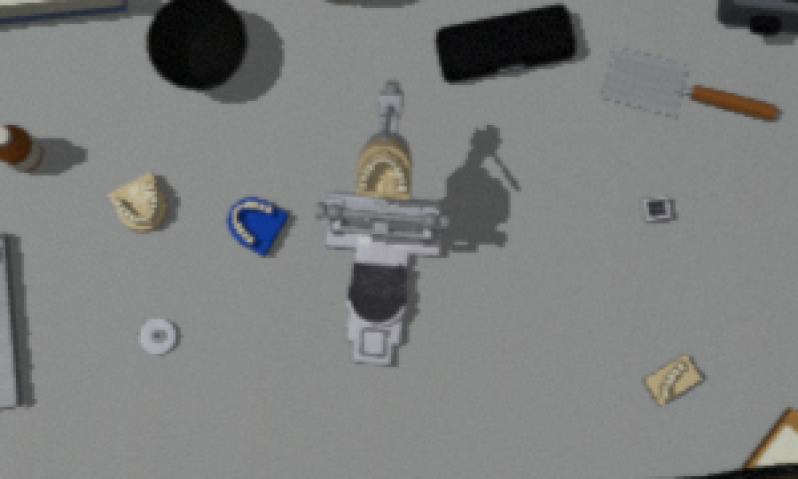

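View pics/c2.png

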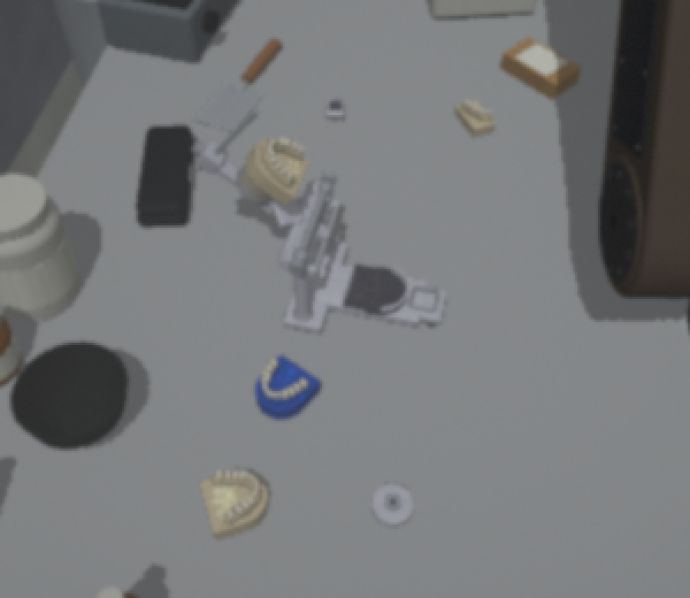

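The pale full-arch cast is at top (183,208), roughly world (590,290). It is the one meant: D-shaped stone with a horseshoe of teeth. The blue one at (228,213) is the decoy and the rectangular half-arch at (384,275) is the look-alike. The table is the small square block at (377,208), and the disc at (189,259) is round. The articulator faces the robot, with its nest at (271,240) and its pocket at (271,257). Next I'll take wrist-camera looks at all three.

```bash
python3 - <<'E'
from h import *
print(np.round(camera_params("wrist")["tool_from_camera"],2).tolist(),camera_params("wrist")["vertical_fov"])
for n,p,qs in (("table",(560,-297,260),("table_center",)),("art",(420,15,330),("cast_nest","table_socket","frame_hinge","frame_grip","articulator")),("cast",(560,290,260),("cast_center","cast_back"))):
    sol=None
    for yaw in (0,np.pi):
        sol=planner.solve_ik(list(p),quat(yaw)); print(n,yaw,None if sol is None else np.round(sol,2))
        if sol is not None: break
    r.goto(list(p),quat(yaw)); st=telemetry.state(); im,d=grab_frame("wrist")
    cv2.imwrite(f"pics/w_{n}.png",im); np.savez(f"w_{n}.npz",im=im,d=d,P=cloud("wrist",d,st))
    P=cloud("wrist",d,st)
    for q in qs:
        for h in tip_of("wrist",q)[:2]:
            x,y=h["xy"]; print(q,np.round(h["xy"],1),round(h["score"],2),P[int(y),int(x)].round(1))
    print(st["clock"],np.round(st["eef_pos"],1))
ims=[cv2.resize(cv2.imread(f"pics/w_{n}.png"),(400,300)) for n in("table","art","cast")]
cv2.imwrite("pics/m1.png",np.vstack([np.hstack(ims[:2]),np.hstack([ims[2],ims[2]*0])]))
E
```

```text
[[0.0, -0.96, -0.28, 70.78], [1.0, 0.0, 0.0, 0.51], [-0.0, -0.28, 0.96, -143.03], [0.0, 0.0, 0.0, 1.0]] 62.47941763634549
table 0 [-0.59  0.48  1.5  -0.    1.16  0.98]
table_center [285.8 156.5] 0.87 [ 582.4 -301.    16.1]
2.925 [ 559.6 -297.8  259.9]
art 0 [-0.12  0.09  1.87 -0.    1.18  1.45]
cast_nest [282.9 121.1] 0.58 [479.4  14.6  20.5]
table_socket [272.3 162.5] 0.58 [427.1  27.8  17.8]
frame_hinge [285.   34.3] 0.78 [559.5  11.6 122.2]
articulator [47.6 26.7] 0.7 [587.5 290.5  21.8]
articulator [281.7 105.6] 0.63 [498.7  15.8  22.7]
4.3417 [420.6  14.4 329.8]
cast 0 [ 0.37  0.47  1.51 -0.    1.16  1.94]
cast_center [395.9 168.7] 0.81 [570.2 163.4  20.4]
cast_center [279.3 153.2] 0.62 [586.9 292.4  21.3]
cast_back [270.9 124.5] 0.8 [617.1 302.7   1. ]
5.85 [560.1 289.  260.6]
```

View pics/m1.png

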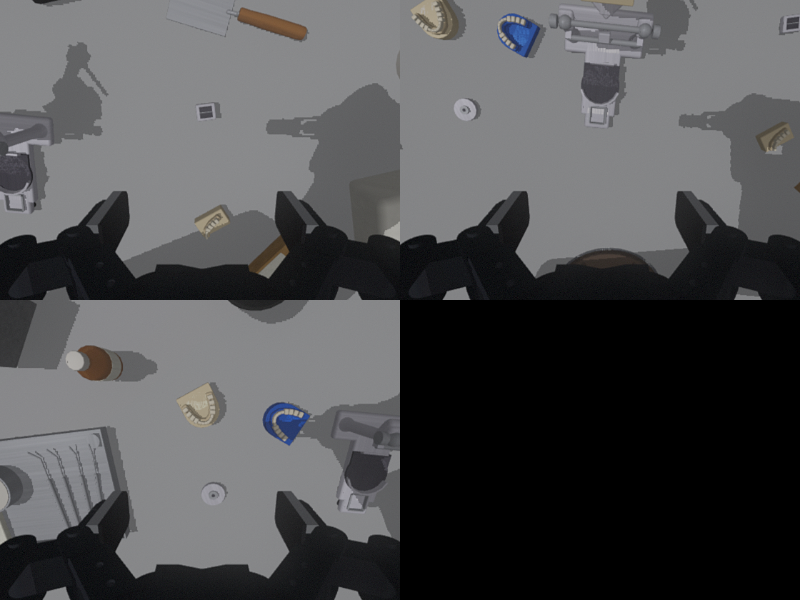

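```bash
cat >> h.py <<'E'
def fit(P,c,rad,z0,z1):
    "minAreaRect of the largest blob near c with z in [z0,z1]; -> centre, (long axis len, short), angle of long axis"
    with np.errstate(invalid='ignore'):
        m=((np.hypot(P[...,0]-c[0],P[...,1]-c[1])<rad)&(P[...,2]>z0)&(P[...,2]<z1)).astype(np.uint8)
    n,l,s,_=cv2.connectedComponentsWithStats(m)
    k=1+np.argmax(s[1:,4]); q=P[l==k][:,:2].astype(np.float32)
    (x,y),(w,h),a=cv2.minAreaRect(q); a=np.radians(a)
    if h>w: w,h,a=h,w,a+np.pi/2
    return np.array([x,y]),(w,h),(a+np.pi/2)%np.pi-np.pi/2,q
def look(name,p,yaw):
    r.goto(list(p),quat(yaw)); st=telemetry.state(); im,d=grab_frame("wrist"); P=cloud("wrist",d,st)
    cv2.imwrite(f"pics/{name}.png",im); np.savez(f"{name}.npz",im=im,d=d,P=P); return im,P
E
python3 - <<'E'
from h import *
P=np.load("w_cast.npz")["P"]; c,wh,a,q=fit(P,(588,292),50,12,60); print("cast",c,wh,a,len(q))
P=np.load("w_table.npz")["P"]; c,wh,a,q=fit(P,(582,-301),35,10,30); print("table",c,wh,a,len(q))
P=np.load("w_art.npz")["P"]; c,wh,a,q=fit(P,(460,15),75,10,35); print("art",c,wh,a,len(q))
# hinge crosspiece
c,wh,a,q=fit(P,(560,14),90,100,135); print("hinge",c,wh,a)
E
```

```text
cast [588.35510254 290.64718628] (59.56013870239258, 55.795318603515625) 0.4810515813909748 2499
table [ 582.16204834 -303.98873901] (30.00649642944336, 26.107730865478516) -1.4509397882176067 635
art [469.92950439  18.5472393 ] (130.2066192626953, 67.3333969116211) -0.08530850656629063 4815
hinge [561.20507812   9.72185516] (143.1186065673828, 42.39731216430664) 1.4780268412766948
```

```bash
python3 - <<'E'
from h import *
im,P=look("l_art",(470,20,160),-0.088+np.pi)
np.set_printoptions(precision=2,suppress=True)
for z0,z1,c,rad in((26,33,(478,18),60),(20.5,26,(427,25),30),(14,20,(427,25),60),(10,35,(465,18),75)):
    c,wh,a,q=fit(P,c,rad,z0,z1); print("art",z0,z1,c,wh,a,len(q))
r.goto([500,150,260],quat(np.pi))
im2,P2=look("l_cast",(588.4,290.6,140),.481+np.pi)
c,wh,a,q=fit(P2,(588,291),50,12,60); print("cast",c,wh,a,len(q), telemetry.state()["clock"])
for z in(0,1): print(P2[210,500*z])
cv2.imwrite("pics/m2.png",cv2.resize(np.hstack([im,im2]),(800,300)))
E
```

```text
art 26 33 [459.57  19.13] (66.87084197998047, 25.437599182128906) 1.48285608443939 446
art 20.5 26 [428.18  22.67] (32.673213958740234, 30.634065628051758) -0.09071059567946094 563
art 14 20 [434.51  21.77] (62.1444206237793, 60.41250228881836) 1.4796626879762762 2340
art 10 35 [471.99  18.07] (135.69683837890625, 67.67149353027344) -0.08750508183338734 10826
cast [587.63 290.17] (59.13502883911133, 55.84868621826172) 0.47042313850706385 4656 10.6
[709.41  80.12  -0.05]
[514.22 442.98  20.92]
```

View pics/m2.png

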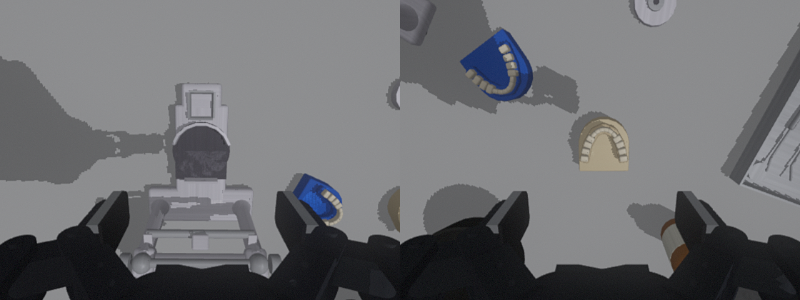

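```bash
python3 - <<'E'
from h import *
yc=.474; c=np.array([587.6,290.2]); g=c+8*np.array([np.cos(yc),np.sin(yc)])
q=quat(yc+np.pi)
S=telemetry.state
r.goto([g[0],g[1],110],q); r.move_l([g[0],g[1],0.5],100)
print(S()["wrist_force"]); r.grip(50,40); s=S(); print(s["gripper_width"],s["grip_force"],s["wrist_force"],s["eef_pos"])
r.move_l([g[0],g[1],150],120); s=S(); print(s["gripper_width"],s["grip_force"],s["wrist_force"],s["clock"])
ya=-.088; n=np.array([482.8,17.5]); t=n+8*np.array([np.cos(ya),np.sin(ya)])
r.goto([t[0],t[1],150],quat(ya+np.pi))
r.move_l([t[0],t[1],42],80); s=S(); print(s["eef_pos"],s["wrist_force"],s["gripper_width"])
im,d=grab_frame("wrist"); P=cloud("wrist",d,s); np.savez("p_cast.npz",P=P); cv2.imwrite("pics/p_cast.png",im)
print(fit(P,n,48,38,90)[:3],s["clock"])
im,d=grab_frame("side"); cv2.imwrite("pics/p_side.png",cv2.resize(im[150:300,200:400],(400,300)))
cv2.imwrite("pics/m3.png",np.hstack([cv2.resize(cv2.imread("pics/p_cast.png"),(400,300)),cv2.imread("pics/p_side.png")]))
E
```

```text
[0.68601977 0.0333365  0.35748049]
54.87822727736176 43.38475160300732 [-1.19541833  0.04130577  5.70157169] [595.00154132 293.90135815   1.14663636]
54.87656922009339 42.679746598005295 [ 0.01317542 -0.31796647 -1.6714311 ] 13.875
[490.9685979   16.77435333  42.38223035] [ 0.10658482 -0.89713601 -2.12756778] 55.075026214662905
(array([483.22616577,  17.10883141]), (82.47882843017578, 59.83583068847656), np.float64(1.4888970658980716)) 16.5083
```

View pics/m3.png

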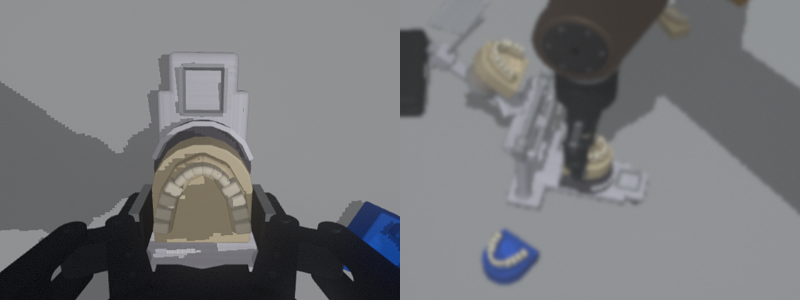

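```bash
python3 - <<'E'
from h import *
S=telemetry.state
p=S()["eef_pos"]; p=[490.77,16.8]
for z in (32,28,26,25,24,23.2,22.5):
    r.move_l([*p,z],40); s=S(); print(z,np.round(s["eef_pos"],2),np.round(s["wrist_force"],1))
    if s["wrist_force"][2]>12: break
r.grip(75); s=S(); print(s["gripper_width"],s["wrist_force"])
r.move_l([*p,75],60); s=S()
r.move_l([*(np.array(p)-[20,0]),160],120); s=S()
im,d=grab_frame("wrist"); P=cloud("wrist",d,s); np.savez("p2.npz",P=P); cv2.imwrite("pics/p2.png",im)
c,wh,a,q=fit(P,(482.8,17.5),48,35,70); print(c,wh,a)
for zz in ((36,46),(20.5,26)): print(zz,fit(P,(482.8,17.5) if zz[0]>30 else (428,22.6),45 if zz[0]>30 else 30,*zz)[:3])
m=np.hypot(P[...,0]-484,P[...,1]-17.5)<12; print("mid base z",np.nanmedian(P[m][:,2]),s["clock"])
im3,P3=look("l_tab",(581.8,-303.5,140),.12+np.pi)
c,wh,a,q=fit(P3,(582,-303),35,10,30); print("table",c,wh,a,len(q),np.nanmax(q), telemetry.state()["clock"])
cv2.imwrite("pics/m4.png",cv2.resize(np.hstack([im,im3]),(800,300)))
E
```

```text
32 [490.6   16.8   31.65] [-0.5  0.7 -2. ]
28 [490.66  16.81  27.78] [-0.4 -0.1 -0.6]
26 [490.72  16.78  25.92] [-0.3  0.  -0.8]
25 [490.76  16.79  24.97] [ 0.2  0.3 -1.7]
24 [490.74  16.8   23.96] [-0.4 -0.2 -1.7]
23.2 [490.76  16.81  23.19] [-0.1  0.3 -0.7]
22.5 [490.77  16.82  23.12] [-3.5  0.  10.2]
74.88040721799612 [ 0.24989167 -0.55649425  0.47733434]
[482.81048584  17.47674942] (59.475181579589844, 56.161991119384766) -0.1136418774036434
(36, 46) (array([482.81048584,  17.47674942]), (59.475181579589844, 56.161991119384766), np.float64(-0.1136418774036434))
(20.5, 26) (array([428.3425293 ,  22.75506592]), (33.16077423095703, 30.455034255981445), np.float64(-0.1000576253153671))
mid base z 42.42301941388223 20.7417
table [ 581.6852417  -304.53302002] (29.480798721313477, 26.65842056274414) -1.4504250574355435 1222 595.8791 22.125
```

View pics/m4.png

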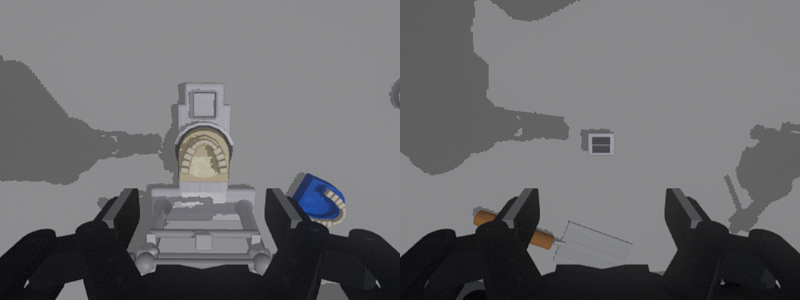

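```bash
python3 - <<'E'
from h import *
S=telemetry.state
g=[581.7,-304.5]; q=quat(.12+np.pi); z0=6.7
r.grip(55); r.move_l([*g,60],120,q); r.move_l([*g,z0],60)
r.grip(22,30); s=S(); print(s["gripper_width"],s["grip_force"],s["wrist_force"],s["eef_pos"]); zg=s["eef_pos"][2]
r.move_l([*g,150],150); print(S()["gripper_width"])
t=[428.3,22.7]; r.goto([*t,150],quat(-.09+np.pi)); r.move_l([*t,40],80)
s=S(); im,d=grab_frame("wrist"); cv2.imwrite("pics/p3.png",im); P=cloud("wrist",d,s)
print(fit(P,t,18,30,48)[:3])
for z in (32,29,27,26,25.2,24.6,24):
    r.move_l([*t,z],40); s=S(); print(z,np.round(s["eef_pos"],2),np.round(s["wrist_force"],1))
    if s["wrist_force"][2]>8: break
r.grip(48); r.move_l([*t,75],60); r.move_l([t[0]+20,t[1]-2,170],120); s=S(); print(s["gripper_width"],s["clock"],zg)
im2,d=grab_frame("wrist"); P=cloud("wrist",d,s); np.savez("p4.npz",P=P); cv2.imwrite("pics/p4.png",im2)
print("table",fit(P,t,25,30,40)[:3],"cast",fit(P,(482.8,17.5),48,35,70)[:3])
m=np.hypot(P[...,0]-t[0],P[...,1]-t[1])<10; print(np.nanmedian(P[m][:,2]),np.nanpercentile(P[m][:,2],[5,95]))
cv2.imwrite("pics/m5.png",cv2.resize(np.hstack([im,im2]),(800,300)))
E
```

```text
28.619029152024705 30.04670351743698 [-0.21340574  0.18948791  4.88488612] [ 581.93404587 -304.63262074    7.24717494]
29.04141338326837
(array([416.41595459,  23.76262665]), (25.349767684936523, 3.2219414710998535), np.float64(1.4850060543874113))
32 [428.14  22.72  31.72] [-0.3  0.1  0.4]
29 [428.22  22.72  28.84] [ 0.7  0.7 -0.9]
27 [428.29  22.7   26.92] [ 0.6  0.9 -0.6]
26 [428.28  22.71  25.96] [-0.5 -0.4 -0.6]
25.2 [428.36  22.69  25.23] [1.2 0.6 0. ]
24.6 [428.34  22.71  25.13] [-2.3  0.5 13. ]
47.91833287567309 32.575 7.247174940753772
table (array([427.86904907,  22.4087925 ]), (29.542856216430664, 25.73568344116211), np.float64(1.4748311811266541)) cast (array([482.86901855,  16.88563538]), (59.745731353759766, 55.84858703613281), np.float64(-0.08735394744152547))
251.23527530427862 [ 35.3009571  263.05129662]
```

View pics/m5.png

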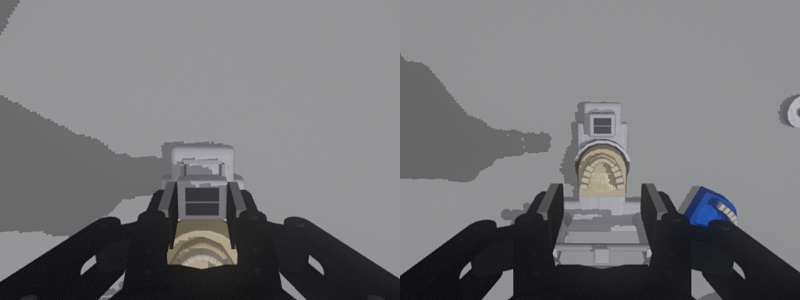

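```bash
cat >> h.py <<'E'
YA=-.088; H=np.array([557.5,10.7,118.])
def frame_pose(q,back=0.,tilt=None,grasp=16.,H=H):
    "TCP position, quaternion to hold block at joint q; back = retreat along tool; tilt = lean back of tool"
    if tilt is None: tilt=q-1.755
    Ra=R.from_euler('z',YA)
    c=np.array([-(130*np.cos(q)-9*np.sin(q)),0,130*np.sin(q)+9*np.cos(q)])
    b=np.array([np.sin(tilt),0,np.cos(tilt)])
    p=H+Ra.apply(c+b*(back-grasp))
    o=(Ra*R.from_euler('y',tilt)*R.from_euler('z',np.pi)*R.from_euler('x',np.pi)).as_quat()
    return p.tolist(),[o[3],o[0],o[1],o[2]]
E
python3 - <<'E'
from h import *
S=telemetry.state
s=S(); p=s["eef_pos"]; r.move_l([p[0],p[1],340],200)
im,P=look("l_frame",(650,2,345),YA+np.pi)
pr=np.array(frame_pose(2.5,grasp=0)[0]); print("pred block",pr)
for z0,z1 in((180,215),(190,205)):
    print(z0,fit(P,pr,25,z0,z1)[:3])
with np.errstate(invalid='ignore'): m=(P[...,2]>215)&(P[...,2]<275)&(np.hypot(P[...,0]-630,P[...,1]-5)<60)
print("pin pts",m.sum(),P[m][np.argsort(P[m][:,2])[-5:]])
print("hinge",fit(P,H,90,105,135)[:3])
for h in tip_of("wrist","frame_grip")[:2]+tip_of("wrist","frame_hinge")[:1]: print(h,P[int(h["xy"][1]),int(h["xy"][0])])
for q,bk in((2.5,80),(2.5,0),(2.2,0),(2.0,0),(1.755,0)):
    pp,o=frame_pose(q,bk); j=planner.solve_ik(pp,o); print(q,bk,np.round(pp),None if j is None else np.round(j,2))
print(S()["clock"],S()["joints"])
cv2.imwrite("pics/m6.png",im)
E
```

```text
pred block [666.61107374   1.07336311 188.59108619]
180 (array([668.42419434,  -0.99359989]), (37.7059440612793, 23.772621154785156), np.float64(-0.09104522187042985))
190 (array([669.49829102,  -1.09165859]), (35.54888916015625, 23.772621154785156), np.float64(-0.09104522187042985))
pin pts 1237 [[612.99018207   4.50209799 264.32893591]
 [614.32355505   5.0337379  264.42613207]
 [613.62040679   4.44665735 264.42976869]
 [614.14843705   3.7529665  264.8331862 ]
 [613.61168028   5.09596909 264.86417026]]
hinge (array([561.28326416,   9.50611115]), (142.60130310058594, 37.37761688232422), np.float64(1.472712902795605))
{'xy': [279.3, 211.8], 'score': 0.68} [662.19231757  -2.62322567 198.90094904]
{'xy': [284.9, 86.0], 'score': 0.65} [555.55370123  11.21727098 121.59015408]
2.5 80 [710.  -3. 236.] [-0.1   0.96  0.77 -0.01  2.15 -1.58]
2.5 0 [656.   2. 177.] [-0.1   0.9   1.05 -0.01  1.93 -1.58]
2.2 0 [634.   4. 203.] [-0.1   0.71  1.28 -0.    1.59 -1.58]
2.0 0 [616.   6. 217.] [-0.1   0.59  1.44 -0.    1.36 -1.58]
1.755 0 [590.   8. 228.] [-0.1   0.44  1.65  0.    1.05 -1.58]
34.6 [-9.83274884e-02  4.43557282e-01  1.33184169e+00  3.88210717e-05
  1.36546305e+00 -1.58127849e+00]
```

View pics/m6.png

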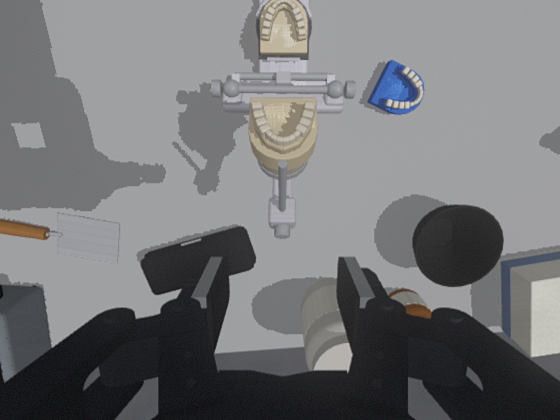

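```bash
sed -i 's/^YA=.*/YA=-.095; H=np.array([558.,9.7,118.])/' h.py; python3 - <<'E'
from h import *
S=telemetry.state
def show(t):
    s=S(); print(t,"w",round(s["gripper_width"],1),"g",round(s["grip_force"],1),"F",np.round(s["wrist_force"],1),"T",np.round(s["torque"],2),np.round(s["eef_pos"],1),round(s["clock"],1)); return s
r.grip(60)
pp,o=frame_pose(2.5,80); r.goto(pp,o); show("pre")
pp,o=frame_pose(2.5,0)
for k in (50,25,10,0):
    r.move_l(frame_pose(2.5,k)[0],80)
    s=show(k)
    if np.linalg.norm(s["wrist_force"])>12: raise SystemExit("contact")
r.grip(18,30); s=show("grip")
im,d=grab_frame("side"); cv2.imwrite("pics/g_side.png",cv2.resize(im[100:300,150:400],(750,600)))
E
```

```text
pre w 59.9 g 0.0 F [1.  0.3 1.5] T [ 0.03 -0.29 -0.01] [710.4  -4.8 236.1] 35.6
50 w 60.0 g 0.0 F [ 0.6 -0.   0.8] T [ 0.01 -0.35 -0.  ] [690.1  -2.8 215.9] 36.2
25 w 60.2 g 0.0 F [-0.6 -0.   0.2] T [ 0.02 -0.32 -0.  ] [673.5  -1.3 195.8] 36.6
10 w 59.8 g 0.0 F [0.5 1.1 0.3] T [-0.07 -0.28  0.03] [ 6.632e+02 -3.000e-01  1.845e+02] 37.0
0 w 60.2 g 0.0 F [0.3 0.1 0.9] T [ 0.01 -0.31 -0.01] [6.564e+02 3.000e-01 1.771e+02] 37.2
grip w 23.3 g 31.3 F [4.6 3.8 2.1] T [ 0.31 -0.48 -0.52] [656.6   0.7 177.1] 37.6
```

View pics/g_side.png

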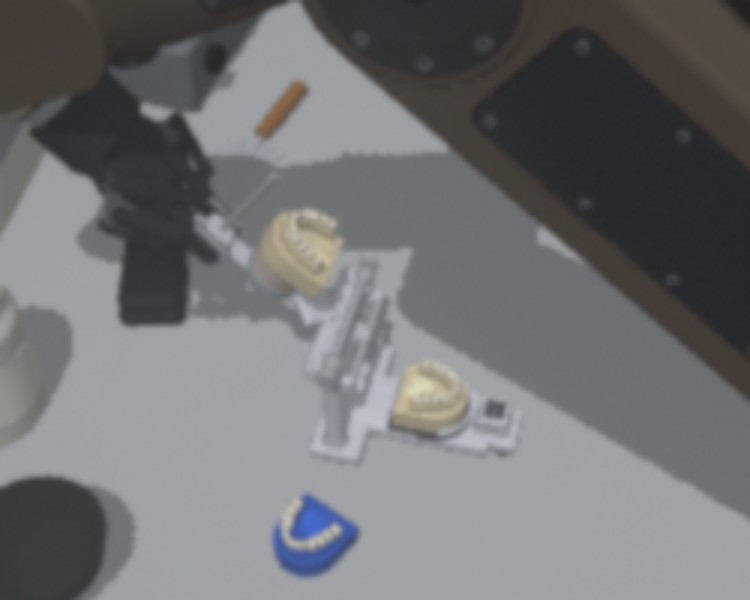

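The block is gripped at about 24 mm with low forces, and the cast and table are still seated. Next I'll swing the frame.

```bash
python3 - <<'E'
from h import *
S=telemetry.state
def show(t):
    s=S(); print(round(t,3),"w",round(s["gripper_width"],1),"g",round(s["grip_force"],1),"F",np.round(s["wrist_force"],1),"T",np.round(s["torque"],2),np.round(s["eef_pos"],1),round(s["clock"],1)); return s
for q in np.linspace(2.5,1.755,10)[1:]:
    pp,o=frame_pose(q); r.move_l(pp,35,o); s=show(q)
    if np.linalg.norm(s["wrist_force"])>45: print("STOP");break
r.sleep(.5); s=show(q)
im,d=grab_frame("side"); P=cloud("side",d); cv2.imwrite("pics/e_side.png",cv2.resize(im[100:300,150:400],(750,600)))
for t in ("frame_grip",):
    for h in tip_of("side",t)[:2]: print(h,P[int(h["xy"][1]),int(h["xy"][0])])
E
```

```text
2.417 w 23.7 g 31.8 F [5.6 3.9 2. ] T [ 0.51 -0.73 -0.53] [651.4   1.2 185.2] 38.1
2.334 w 23.8 g 31.9 F [5.5 5.2 2.9] T [ 0.61 -0.82 -0.59] [645.7   1.8 192.5] 38.5
2.252 w 23.6 g 31.9 F [5.4 4.9 2.9] T [ 0.78 -0.79 -0.5 ] [639.4   2.4 199.5] 39.0
2.169 w 23.3 g 31.9 F [5.1 6.3 3.3] T [ 0.76 -0.72 -0.46] [632.4   3.  206. ] 39.4
2.086 w 23.6 g 31.9 F [4.  5.2 4. ] T [ 0.8  -0.76 -0.39] [625.    3.8 211.8] 39.8
2.003 w 23.3 g 31.9 F [4.7 6.  4.3] T [ 0.89 -0.62 -0.37] [617.1   4.6 217.1] 40.2
1.921 w 23.6 g 32.0 F [4.4 7.  4.6] T [ 0.96 -0.66 -0.26] [608.7   5.4 221.6] 40.7
1.838 w 23.2 g 32.0 F [3.7 6.6 5.5] T [ 1.01 -0.55 -0.18] [600.1   6.2 225.6] 41.1
1.755 w 23.4 g 32.1 F [3.1 8.1 6.2] T [ 1.14 -0.53 -0.16] [591.2   7.1 228.7] 41.5
1.755 w 23.3 g 32.2 F [2.4 6.7 7.9] T [ 1.2  -0.4  -0.03] [591.4   7.1 228.6] 42.0
{'xy': [251.0, 166.1], 'score': 0.79} [585.91443436  24.96013402 261.50224739]
```

View pics/e_side.png

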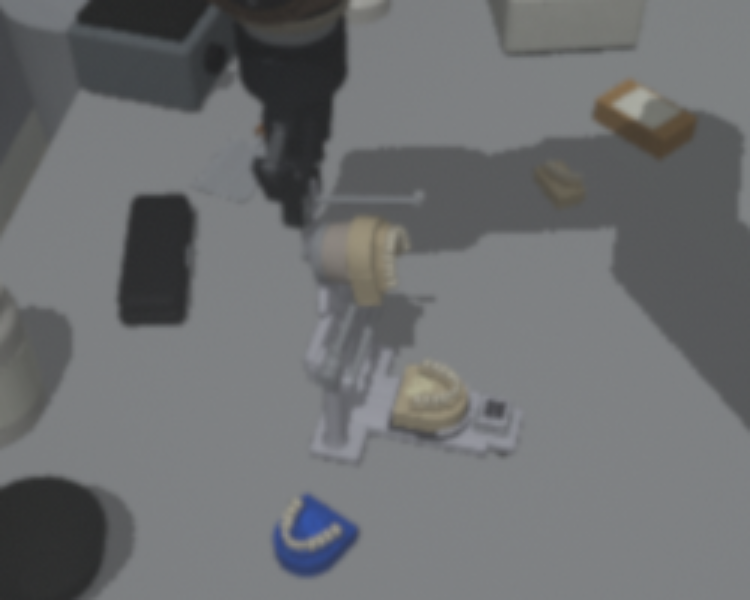

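```bash
python3 - <<'E'
from h import *
im,d=grab_frame("side"); P=cloud("side",d)
with np.errstate(invalid='ignore'): m=(P[...,2]>205)&(P[...,2]<265)&(P[...,0]>490)&(P[...,0]<562)&(abs(P[...,1]-12)<25)
q=P[m]; 
k=np.polyfit(q[:,0],q[:,2],1); print(m.sum(),"pin slope -> q",np.pi/2+np.arctan(k[0]),q.min(0),q.max(0))
s=telemetry.state(); print(s["qvel"],s["grip_force"],s["clock"])
E
```

```text
373 pin slope -> q 1.330277769879446 [502.07253257  -9.44838591 205.31257117] [561.95649011  36.92825674 264.83120299]
[ 0.00077805 -0.00013696 -0.00037924 -0.00018678 -0.00254213  0.00038521] 32.19062089920044 42.175
```

```bash
python3 - <<'E'
from h import *
im,d=grab_frame("side"); P=cloud("side",d)
for x in range(495,580,8):
    with np.errstate(invalid='ignore'): m=(P[...,2]>210)&(P[...,2]<275)&(abs(P[...,0]-x)<4)&(abs(P[...,1]-(9.7+.095*(558-x)))<9)
    q=P[m]; print(x,m.sum(),q.mean(0).round(1) if m.sum() else "", np.round(np.percentile(q[:,2],[10,50,90]),1) if m.sum() else "")
E
```

```text
495 0  
503 8 [504.3  16.3 262.1] [260.4 262.1 263.6]
511 9 [510.7  16.7 261.2] [257.8 261.9 263.4]
519 22 [519.4  13.6 236. ] [220.6 224.5 260.7]
527 28 [526.9  14.2 231.4] [222.1 224.7 258.6]
535 28 [535.1  14.  234.8] [223.4 227.4 258. ]
543 23 [542.9  13.  234.4] [225.9 228.1 255.1]
551 25 [551.   12.2 234.8] [224.7 226.8 254. ]
559 22 [559.4  11.5 231.4] [218.5 220.8 252.8]
567 29 [567.1  10.2 229.3] [214.8 218.  251.5]
575 27 [575.    9.  227.7] [214.2 215.6 250.2]
```

The pin rises forward at 0.166 rad, which puts the frame at about 1.74, well within tolerance. It is at rest, so I'm handing in.

```bash
python3 -c "
from h import *
print(workorder.finish_job())"
```

```text
the job is handed in; nothing more can be done
None
```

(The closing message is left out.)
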